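Pry the terminal cover off the speed controller

ROBOT

A 6-joint arm with a two-finger parallel gripper is mounted at the origin on a cart in front of the work surface, level with it; the furniture and walls round the work are solid. World frame = base frame: x ahead of the robot, y to its left, z up, the work surface at z = 0. Lengths are in m, angles in rad, forces in N, time in s.
With the tool pointing down it reaches from about 0.3 to 0.775 m from the base axis. Payload 14.6 kg.
Tool frame: the origin (TCP) lies between the finger pads; the fingertips stand 22 mm ahead of it and the grasp point (between the pads) lies 3 mm ahead of it (ctrl.tip_reach is the distance from the TCP to the fingertips, in m); z points along the fingers, y is the direction in which the jaws open and shut (so a half turn about z gives the same grasp; the last joint's range is limited). The gripper opens to 94 mm and grips with 3 to 60 N. Pads are 16 mm wide; open, the fingers measure 119 mm over their backs; the gripper's body (75 mm by 177 mm) begins 78 mm behind the grasp point.
Start: joints at [-1.279, 0.3, 1.521, -0, 1.321, -0.067], TCP at [0.193, -0.515, 0.227] pointing down, gripper open.
Joint ranges: [-3.03, 3.03], [-0.79, 2.21], [0.23, 2.52], [-1.04, 4.18], [0, 3.07], [-2.55, 2.55]. Speed limits (rad/s): [2.22, 2.22, 2.57, 3.14, 3.14, 3.14].

INTERFACE

Orientations are given as [roll, pitch, yaw] about the fixed x, y, z axes, in that order (R = Rz(yaw) Ry(pitch) Rx(roll)).
In Python, from station import ctrl gives the robot as it stands. The module is installed in compiled form; this text tells all that it offers.
- The arm moves only by the shell command python3 -m creep 'ROWS' [OPENING] [FORCE]. ROWS is a JSON object of lists of equal length, an entry for each row: "xyz": the shift along the tool's x, y, z in mm, a list of three; "spin": the turn about the tool's z in rad. In form: {"xyz": [[tx, ty, tz], ...], "spin": [spin, ...]}. A call has 1 to 5 rows; each row shifts and turns the commanded pose from where the row before left it, along the tool's axes as they then stand; what a row does not reach is not made up. A row lasts 1/8 s, in which the tool goes at most 62.5 mm and 10.7 degrees, less where a joint would pass 70% of its speed; a pose out of reach is approached as far as the arm can. A call with a gripper value outside its range is refused whole. OPENING is the finger opening in mm, from 0 to 94, set as the call begins (- or left out, the last holds). The fingers move at their own pace and stop on an object; FORCE is the grip in N (left out, the last holds). Time passes only in rows, so rows that do not move let the fingers close. It gives the time, the measured TCP pose, the force and the opening at its end, in the units of the state.
- ctrl.get_obs(): the state, without advancing time (a new reading comes with each control period).
- ctrl.camera(name): name is "scene" or "top"; returns the picture (400x640x3 uint8, red, green, blue); there is no depth.
- ctrl.camera_model(name): a dict with "fx", "fy", "cx", "cy" (pixels), "R" (3x3) and "t" (3): a world point X has camera coordinates R X + t. Camera axes: x right, y down, z forward; pixel columns grow to the right and rows downward; lengths in m; the calibration is good to about 2 mm. A picture is of the moment at which its call begins. camera_model takes no time and is no camera call.
- ctrl.hand_in(): hands the job in, once; it reports no verdict.
The state is a dict: "time_s": time; "qpos": joint angles; "joint_vel": joint speeds; "tau": joint torques, N m; "ee_pos": TCP position; "eef_rot": TCP orientation; "force": force on the tool from outside, world axes, zero at the start; "moment": the same for the moment, N m; "grip_width": finger opening in m.
Only numpy, scipy, OpenCV 4.12 (cv2) and the standard library are available. Lean on these libraries where they do the work, as an engineer would, in place of code of your own. Each camera call takes 0.05 s, during which the arm holds its last target.

TASK

Pry the blue snap-fit terminal cover off the speed controller: push the blade of the orange pry tool into the notch at the cover's end and lever that end up until it springs loose, without pulling the cover off its catches by hand. Then lay the tool down flat on the bench, and take the loose cover off and lay it right side up in the middle of the round cork mat. Do not knock over the ink bottle.

Things in the scene. Friction and masses are not known exactly. Their poses are not given: they have to be found in the camera images.
- seat (a point): Centre of the cover's seat on the speed controller: equals cover_center while the cover is on, 81 mm above the bench. Controller: light grey box fixed to the bench, 120 (x) x 180 (y) x 70 mm high, its flat top at 70 mm, a dark dial on top near its +y end. Axes: y along the box from notch end to dial end, z up. The point is 20 mm from the box's middle towards the notch end.
- cover_center (a point): Centre of the loose snap-fit cover, a blue cap with a yellow pry mark on top: 44 mm wide (x), 120 long (y), 22 high (z, up through its top), 65 to 105 g. It stands on the controller's flat top (70 to 92 mm above the bench), with 38 mm of that top beside each long side, so it can be pinched across its width. Snapped on by two catches; once sprung it lifts off freely.
- notch (a point): Middle of the pry notch's mouth, under the cover's -y end (part of the cover; from cover_center 60 mm along -y, 7 mm down). Open to the end and below: 28 mm wide, 8 mm high from the controller's top to a flat roof, this point half-way up; 30 mm deep along +y, a terminal strip 33 mm in. A tip 26 mm in lifts well.
- fulcrum (a point): Middle of the controller's upper edge at the notch end, 70 mm above the bench and 10 mm in front of the notch's mouth: lever the tool over it (handle down 15 to 28 degrees). Raising the notch end about 6 mm (tilt 0.05 rad, about 6 N) springs the cover; it then stays tilted 0.06 to 0.1 rad on its catches, notch end 8 to 12 mm up, far end down. Pressing would snap it in again.
- handle (a point): Centre of the handle of the loose flat pry tool, which lies on the bench: orange handle 22 mm wide (its x), 95 mm long (its y), 26 mm high (its z); about 90 g. The steel blade goes straight on from the handle along +y, on its centre line.
- blade_tip (a point): Tip of the pry tool's flat steel blade: 16 mm wide, 3 mm thick (flat side level as the tool lies), straight, 62 mm of bare blade before a dark collar 18 mm square; 117.5 mm from the handle's centre along the tool's +y, half-way through the blade's thickness.
- mat_center (a point): Middle of the upper face of the round cork mat, 220 mm across and 5 mm thick, fixed to the bench; left or right of the controller.
- ink_center (a point): Middle of the ink bottle, white with a black cap, 49 mm across and 87 mm tall, its centre 43 mm above the bench; z is its own upright axis. It stands loose behind and to the right.
Things that resemble listed ones, but are neither listed nor needed, are in the scene too. Of the things shaped like the part that bears cover_center, the blue one is meant.

How it is judged:
On the way:
1. the blade, in the notch, has levered the cover's notch end up on its seat (tilt over 0.03 rad) with no finger on the cover (angle between cover_center's own z axis and vertical above 0.03 rad and distance between cover_center and seat below 0.015 m and contact force between pry_tool and cover above 0.3 N and y of blade_tip in the frame of notch above 0.005 m and contact force between the fingers and cover below 0.2 N), for 0.02 s.
At the end, for the whole second after the job is handed in: The cover lies at rest flat and right side up (within 0.08 rad) on the cork mat, its centre within 45 mm of the mat's middle; the pry tool lies at rest flat on the bench or mat (handle centre below 30 mm, within 0.17 rad of level); the ink bottle stands (horizontal distance between cover_center and mat_center below 0.045 m and angle between cover_center's own z axis and vertical below 0.08 rad and height (world z) of cover_center below 0.022 m and linear speed of each of cover, pry_tool below 0.03 m/s and height (world z) of handle below 0.03 m and angle between handle's own y axis and vertical between 1.4 and 1.74 rad and angle between ink_center's own z axis and vertical below 0.3 rad); the robot touches nothing.
It fails at once if the fingers pull or press the cover (over 3 N) while it is still snapped on (contact force between the fingers and cover above 3 N and angle between cover_center's own z axis and vertical below 0.03 rad and distance between cover_center and seat below 0.004 m).
It fails at once if the ink bottle is knocked over (tilted over 0.5 rad) (angle between ink_center's own z axis and vertical above 0.5 rad).
It also fails if it takes over 58 s, if anything falls off the work surface, if the arm or the gripper's body presses on something with over 40 N, if the wrist force passes 120 N, or if a joint passes its speed limit or range.

## Working session

There is one attempt and no reset: what is moved stays moved. The work goes in short steps, Python scripts to look and compute and a shell command to move; the robot and the scene stay as the last step left them, time stands still between calls to the robot, and variables do not carry over. Pictures are saved under pics/ and viewed, and the job is handed in when it is done.

```bash
mkdir -p pics; python3 - <<'E'
from station import ctrl
import cv2
for n in("scene","top"):
    im=ctrl.camera(n); cv2.imwrite(f"pics/{n}0.png",im[:,:,::-1])
    m=ctrl.camera_model(n); print(n,m)
o=ctrl.get_obs(); print(o, ctrl.tip_reach)
E
```

```text
scene {'fx': 457.61024221825915, 'fy': 457.61024221825915, 'cx': 319.17172480053193, 'cy': 201.47070571567053, 'R': array([[-0.65574456, -0.75460816,  0.02378235],
       [-0.43110193,  0.34839002, -0.83233138],
       [ 0.61979852, -0.55604938, -0.55376789]]), 't': array([0.37695213, 0.30244361, 0.92946569])}
top {'fx': 373.07823734798717, 'fy': 373.07823734798717, 'cx': 319.3599084676724, 'cy': 194.90060478185342, 'R': array([[-0.00248677, -0.99982727, -0.01841839],
       [-0.98293712,  0.00583156, -0.18384945],
       [ 0.1839251 ,  0.01764693, -0.98278184]]), 't': array([0.00544856, 0.58883621, 0.97628845])}
{'time_s': 0.1, 'qpos': array([-1.27860085e+00,  3.00402576e-01,  1.52149181e+00, -7.04428498e-06,
        1.32075280e+00, -6.65862998e-02]), 'joint_vel': array([-0.0005954 , -0.00091933, -0.00057222,  0.00123171,  0.00102267,
        0.00158391]), 'tau': array([ 9.09553764e-04, -5.32650125e+01, -3.53280580e+01,  7.09305773e-02,
        2.34916754e-02, -3.96792359e-05]), 'ee_pos': array([ 0.19306404, -0.51477083,  0.22696168]), 'eef_rot': array([-3.14054001e+00, -6.33569213e-05,  3.58783488e-01]), 'force': array([ 0.3180299 , -0.07827768,  0.57744757]), 'moment': array([-0.02160024,  0.0097782 ,  0.03041202]), 'grip_width': 0.09345479458633245} 0.022
```

View pics/scene0.png

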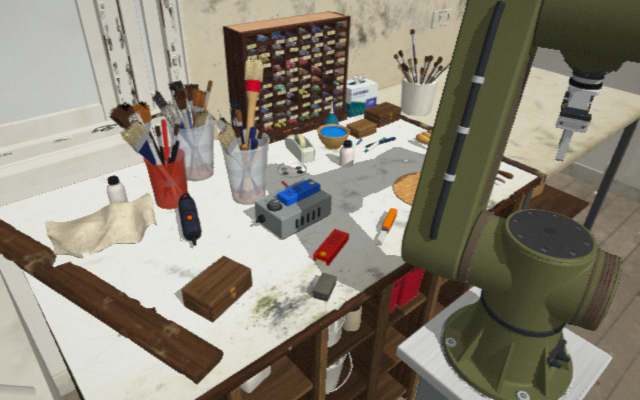

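View pics/top0.png

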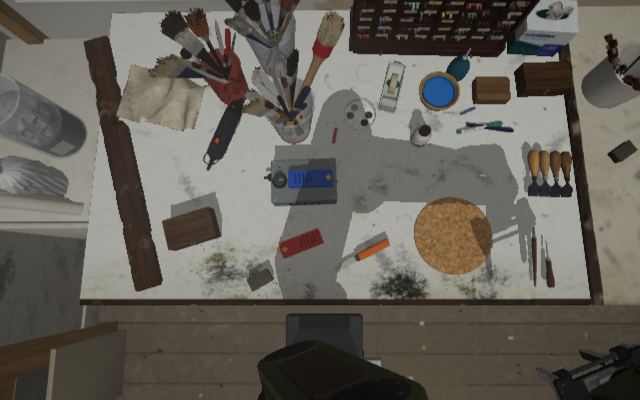

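The two views show:
- The controller is at top (304,181) with the blue cover at (310,178). Its dial is on the left (+y) and its yellow mark on the right (notch end).
- The orange tool is at (370,250), with its blade pointing left.
- The cork mat is at (453,236) and the ink bottle at (421,133).
- The red block at (301,243) has the same shape as the cover but the wrong colour.

Next I'll enlarge these areas and measure.

```bash
cat > h.py <<'E'
import numpy as np, cv2
from station import ctrl
def ray(n,u,v):
    m=ctrl.camera_model(n);R=np.array(m["R"]);t=np.array(m["t"])
    d=R.T@np.array([(u-m["cx"])/m["fx"],(v-m["cy"])/m["fy"],1.]);return -R.T@t,d
def onz(n,u,v,z):
    c,d=ray(n,u,v);return c+d*(z-c[2])/d[2]
def proj(n,X):
    m=ctrl.camera_model(n);p=np.array(m["R"])@np.array(X)+m["t"];return m["cx"]+m["fx"]*p[0]/p[2],m["cy"]+m["fy"]*p[1]/p[2]
def tri(uv1,uv2):
    A=[];b=[]
    for n,(u,v) in(("scene",uv1),("top",uv2)):
        c,d=ray(n,u,v);d/=np.linalg.norm(d);P=np.eye(3)-np.outer(d,d);A.append(P);b.append(P@c)
    return np.linalg.lstsq(np.vstack(A),np.hstack(b),rcond=None)[0]
def mask(bgr,kind):
    h=cv2.cvtColor(bgr,cv2.COLOR_BGR2HSV)
    r={"blue":((108,120,60),(128,255,255)),"orange":((6,190,120),(15,255,255)),"cork":((8,90,110),(22,200,255))}[kind]
    return cv2.inRange(h,np.array(r[0]),np.array(r[1]))
def blobs(m,amin=30):
    n,l,s,c=cv2.connectedComponentsWithStats(m)
    return [(s[i].tolist(),c[i].round(1).tolist(),l==i) for i in range(1,n) if s[i,4]>=amin]
E
python3 - <<'E'
from h import *
t=cv2.imread("pics/top0.png");s=cv2.imread("pics/scene0.png")
cv2.imwrite("pics/c1.png",np.vstack([cv2.resize(t[110:280,260:440],(720,680))[:600]]))
a=cv2.resize(t[145:275,262:402],None,fx=4,fy=4,interpolation=cv2.INTER_CUBIC)
b=cv2.resize(s[165:275,245:405],None,fx=5,fy=5,interpolation=cv2.INTER_CUBIC)
cv2.imwrite("pics/ctop.png",a);cv2.imwrite("pics/cscene.png",b)
for n,im in(("top",t),("scene",s)):
    for k in("blue","orange","cork"):
        for st,c,l in blobs(mask(im,k)):
            ys,xs=np.nonzero(l);print(n,k,st,c,[np.round(v,1) for v in cv2.minAreaRect(np.c_[xs,ys].astype(np.float32))])
E
```

```text
top blue [535, 45, 25, 11, 153] [546.8, 50.8] [array([547.,  50.]), array([24., 10.]), np.float64(-0.0)]
top blue [443, 77, 12, 13, 30] [450.0, 82.9] [array([449.5,  82.5]), array([15.6,  2.8]), np.float64(45.0)]
top blue [288, 169, 45, 19, 671] [309.4, 178.1] [array([310.2, 178.1]), array([17.1, 44.1]), np.float64(88.0)]
top orange [359, 241, 29, 19, 152] [373.0, 249.7] [array([372.8, 249.7]), array([ 5. , 31.4]), np.float64(61.9)]
top cork [304, 68, 11, 17, 54] [309.0, 76.8] [array([309.7,  76.6]), array([ 3.6, 18.3]), np.float64(26.6)]
top cork [445, 73, 15, 34, 52] [454.5, 87.6] [array([453.3,  88.6]), array([33.4, 11.8]), np.float64(81.1)]
top cork [419, 75, 9, 25, 37] [421.7, 86.0] [array([422. ,  86.5]), array([ 5.4, 24.5]), np.float64(12.3)]
top cork [532, 151, 7, 25, 142] [535.0, 162.4] [array([535., 163.]), array([24.,  6.]), np.float64(90.0)]
top cork [543, 152, 7, 24, 118] [545.9, 162.8] [array([546. , 163.5]), array([23.,  6.]), np.float64(90.0)]
top cork [414, 202, 72, 73, 3946] [448.8, 237.4] [array([449.5, 238. ]), array([72., 71.]), np.float64(90.0)]
top cork [358, 2
[... 1625 characters left out ...]
[25., 32.]), np.float64(90.0)]
scene cork [416, 130, 16, 14, 135] [424.2, 136.7] [array([425.1, 137.6]), array([11.5, 16.2]), np.float64(70.0)]
scene cork [393, 172, 28, 33, 579] [406.6, 186.6] [array([404.9, 185.3]), array([23.2, 33.5]), np.float64(15.3)]
scene cork [531, 182, 15, 16, 97] [537.8, 189.8] [array([538.1, 189.7]), array([ 7.5, 19.7]), np.float64(59.0)]
scene cork [382, 208, 15, 19, 31] [389.4, 214.7] [array([389.6, 217.8]), array([ 8. , 21.5]), np.float64(26.6)]
scene cork [229, 286, 7, 12, 40] [232.4, 290.8] [array([232. , 291.5]), array([11.,  6.]), np.float64(90.0)]
scene cork [166, 326, 12, 6, 30] [172.1, 328.8] [array([171.4, 328.7]), array([11.3,  3.8]), np.float64(23.2)]
```

View pics/ctop.png

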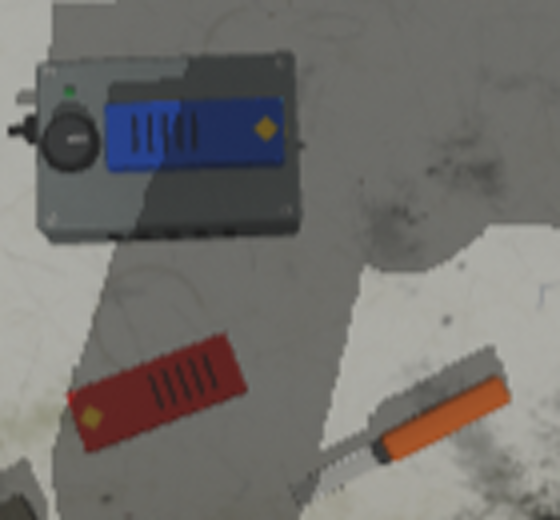

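View pics/cscene.png

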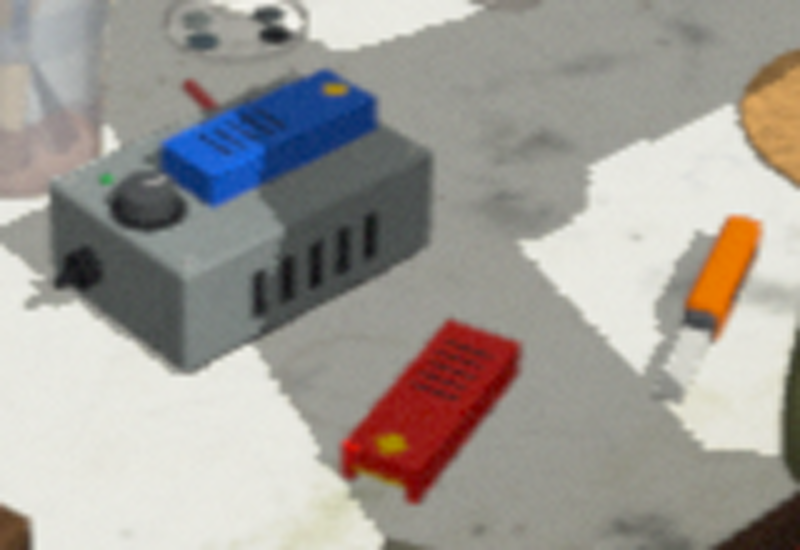

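```bash
python3 - <<'E'
from h import *
f=lambda u,v,z:onz("top",262+(u+.5)/4-.5,145+(v+.5)/4-.5,z)
print("camtop",ray("top",0,0)[0],"camscene",ray("scene",0,0)[0])
print("cover top z92",[f(u,v,.092).round(4)[:2] for u,v in((106,104),(283,97),(285,161),(108,168))])
print("box top z70",[f(u,v,.070).round(4)[:2] for u,v in((37,64),(293,53),(300,232),(38,232))])
print("mark",f(265,128,.092)); print("mark scene",onz("scene",245+335/5,165+90/5,.092), tri((245+335/5,165+90/5),(262+265/4,145+128/4)))
print("handle z26",[f(u,v,.026).round(4)[:2] for u,v in((496,377),(511,399),(390,463),(372,443))])
print("tip z13",f(320,487,.013))
# fine handle mask
t=cv2.imread("pics/top0.png");s=cv2.imread("pics/scene0.png")
h=cv2.cvtColor(t,cv2.COLOR_BGR2HSV)
m=mask(t,"orange")|0; ys,xs=np.nonzero(cv2.inRange(h,(5,130,100),(18,255,255))[235:262,350:395]);P=np.c_[xs+350,ys+235].astype(np.float32)
r=cv2.minAreaRect(P);print(r);print([onz("top",*p,.02).round(4)[:2] for p in cv2.boxPoints(r)], onz("top",*r[0],.022))
# scene handle
hs=cv2.cvtColor(s,cv2.COLOR_BGR2HSV);ys,xs=np.nonzero(cv2.inRange(hs,(5,130,100),(18,255,255))[200:240,375:400]);P2=np.c_[xs+375,ys+200].astype(np.float32)
r2=cv2.minAreaRect(P2);print(r2);print("tri",tri(r2[0],r[0]))
# mat
m=mask(t,"cork");m[:190]=0;m[:,:405]=0;m[285:]=0;m[:,500:]=0
ys,xs=np.nonzero(m);W=np.array([onz("top",x,y,.005)[:2] for x,y in zip(xs,ys)],np.float32)
print("mat",cv2.minEnclosingCircle(W))
c=cv2.convexHull(np.c_[xs,ys].astype(np.float32));e=cv2.fitEllipse(c);print(e,onz("top",*e[0],.005))
print("ink cap", onz("top",424,129,.087), onz("top",419,142,.0))
E
python3 - <<'E'
import cv2
t=cv2.imread("pics/top0.png");cv2.imwrite("pics/c3.png",cv2.resize(t[110:290,330:500],None,fx=3.3,fy=3.3,interpolation=cv2.INTER_CUBIC))
E
```

```text
camtop [ 0.39923856 -0.01521471  1.06783612] camscene [-0.19851313  0.69591165  0.75747676]
cover top z92 [array([0.649 , 0.0864]), array([ 0.653 , -0.0329]), array([ 0.6089, -0.0339]), array([0.6049, 0.0845])]
box top z70 [array([0.6836, 0.1371]), array([ 0.6901, -0.0406]), array([ 0.5644, -0.044 ]), array([0.5654, 0.1339])]
mark [ 0.63164762 -0.02068257  0.092     ]
mark scene [ 0.62923555 -0.0178133   0.092     ] [ 0.63187248 -0.0211469   0.08927297]
handle z26 [array([ 0.4692, -0.1799]), array([ 0.454 , -0.1897]), array([ 0.4107, -0.1053]), array([ 0.4243, -0.0932])]
tip z13 [ 0.39454499 -0.05755394  0.013     ]
((373.0684814453125, 249.13076782226562), (7.1288347244262695, 33.15541076660156), 62.35402297973633)
[array([ 0.4291, -0.0996]), array([ 0.4712, -0.1822]), array([ 0.4537, -0.1907]), array([ 0.4118, -0.1083])] [ 0.44128109 -0.14482981  0.022     ]
((389.6000671386719, 218.80003356933594), (8.049844741821289, 23.255107879638672), 26.56505012512207)
tri [ 0.4420664  -0.14519863  0.01552489]Traceback (most recent call last):
  File "<stdin>", line 19, in <module>
  File "h.py", line 7, in onz
    c,d=ray(n,u,v);return c+d*(z-c[2])/d[2]
        ~~~^^^^^^^
  File "h.py", line 4, in ray
    m=ctrl.camera_model(n);R=np.array(m["R"]);t=np.array(m["t"])
ValueError: time passes only in moves, steps and waits
```

View pics/c3.png

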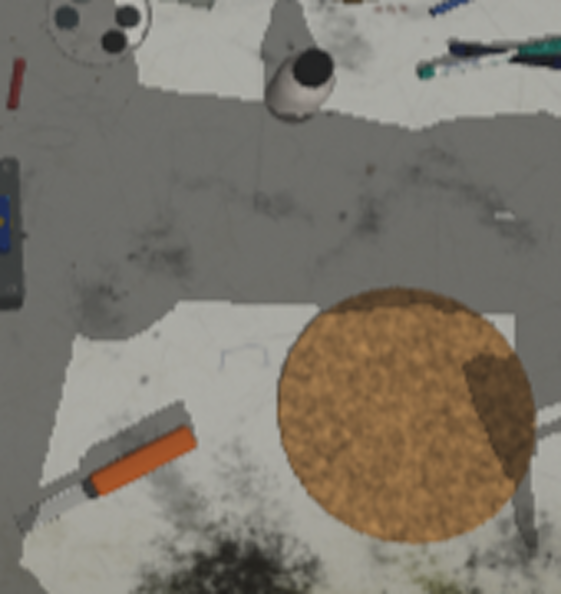

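The second crop confirms the right objects: the orange tool with its blade toward lower left, the mat (crop circle centre about (407,415)) and the ink bottle (crop (300,88)). I'll finish the mat and tip checks, caching the camera model, and start the arm moving.

```bash
python3 - <<'E'
s=open("h.py").read()
s=s.replace("def ray(","_c={}\ndef cm(n):\n    if n not in _c:_c[n]=ctrl.camera_model(n)\n    return _c[n]\ndef ray(").replace("m=ctrl.camera_model(n);","m=cm(n);")
s+='''
def go(target,yaw=None):
    o=ctrl.get_obs();p=o["ee_pos"];y=o["eef_rot"][2];d=np.array(target)-p
    print("tcp",p.round(4),"rot",np.round(o["eef_rot"],4),"F",o["force"].round(2),"w",round(float(o["grip_width"]),4),"t",o["time_s"],"q",np.round(o["qpos"],2))
    print("tool shift mm",np.round(1000*np.array([d[0]*np.cos(y)+d[1]*np.sin(y),d[0]*np.sin(y)-d[1]*np.cos(y),-d[2]]),1), "spin",None if yaw is None else round(float((y-yaw+np.pi)%(2*np.pi)-np.pi),4))
'''
open("h.py","w").write(s)
E
python3 - <<'E'
from h import *
t=cv2.imread("pics/top0.png")
m=mask(t,"cork");m[:190]=0;m[:,:405]=0;m[285:]=0;m[:,500:]=0
m=cv2.morphologyEx(m,cv2.MORPH_OPEN,np.ones((3,3)))
ys,xs=np.nonzero(m);c=cv2.convexHull(np.c_[xs,ys].astype(np.float32));print("hull bbox",c.min((0,1)),c.max((0,1)))
for u,v in((414,236),(492,236),(453,198),(453,273.5)):print(onz("top",u,v,.005).round(4))
print("mat c",onz("top",330+407/3.3,110+415/3.3,.005))
print("ink cap", onz("top",330+313/3.3,110+68/3.3,.087), "base",onz("top",330+293/3.3,110+112/3.3,0))
H=np.array([.441,-.1445,.013]);th=.468
print("tip pred px",proj("top",H+.1175*np.array([-np.sin(th),np.cos(th),0])),"collar",proj("top",H+.0555*np.array([-np.sin(th),np.cos(th),0])))
cv2.imwrite("pics/c4.png",cv2.resize(t[235:275,325:400],None,fx=10,fy=10,interpolation=cv2.INTER_CUBIC))
go((.441,-.1445,.12),2.039)
E
```

```text
hull bbox [414. 202.] [485. 274.]
[ 0.4784 -0.2634  0.005 ]
[ 0.4775 -0.4821  0.005 ]
[ 0.5868 -0.3804  0.005 ]
[ 0.3744 -0.3659  0.005 ]
mat c [ 0.47860681 -0.37396279  0.005     ]
ink cap [ 0.76090024 -0.28810054  0.087     ] base [ 0.75148882 -0.29212053  0.        ]
tip pred px (np.float64(335.1866888225339), np.float64(268.7965115673898)) collar (np.float64(354.976081830694), np.float64(258.50636967091447))
tcp [ 0.1931 -0.5148  0.227 ] rot [-3.1405e+00 -1.0000e-04  3.5880e-01] F [ 0.32 -0.08  0.58] w 0.0935 t 0.1 q [-1.28  0.3   1.52 -0.    1.32 -0.07]
tool shift mm [ 362.2 -259.6  107. ] spin -1.6802
```

View pics/c4.png

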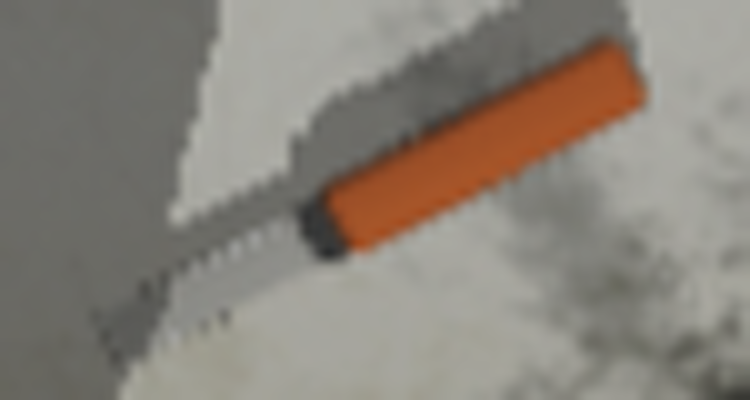

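```bash
python3 -m creep '{"xyz":[[40,-29,0],[40,-29,0],[40,-29,0],[40,-29,0],[40,-29,0]],"spin":[0,0,0,0,0]}' 60
```

```text
time_s: 0.72
ee_pos: [0.33, -0.3075, 0.2273]
eef_rot: [-3.141, 0.0, 0.359]
force: [0.2, 0.0, 0.5]
grip_width: 0.0601
```

The blade tip is seen at crop (110,340), which is top pixel (336,269). That matches the predicted (335,269), so the handle pose is consistent.

```bash
python3 -m creep '{"xyz":[[40,-29,10],[40,-29,20],[40,-29,20],[40,-29,20],[0,0,0]],"spin":[0,0,0,0,-0.16]}'; python3 -m creep '{"xyz":[[0,0,0],[0,0,0],[0,0,0],[0,0,0],[0,0,0]],"spin":[-0.17,-0.17,-0.17,-0.17,-0.17]}';python3 -m creep '{"xyz":[[0,0,0],[0,0,0],[0,0,0],[0,0,0],[0,0,0]],"spin":[-0.17,-0.17,-0.17,-0.17,0]}'
python3 - <<'E'
from h import *
im=ctrl.camera("top")[:,:,::-1];cv2.imwrite("pics/top1.png",im)
im2=ctrl.camera("scene")[:,:,::-1]
cv2.imwrite("pics/c5.png",np.hstack([cv2.resize(im[200:300,320:420],None,fx=4,fy=4),cv2.resize(im2[150:250,340:440],None,fx=4,fy=4)]))
go((.4365,-.1355,.025),2.039)
E
```

```text
time_s: 1.35
ee_pos: [0.439, -0.1415, 0.1558]
eef_rot: [-3.139, 0.002, 0.524]
force: [-0.5, -0.2, -0.5]
grip_width: 0.0602
time_s: 1.98
ee_pos: [0.4384, -0.1441, 0.1572]
eef_rot: [-3.141, -0.0, 1.374]
force: [-0.2, -0.1, 0.0]
grip_width: 0.06
time_s: 2.6
ee_pos: [0.4384, -0.1441, 0.1573]
eef_rot: [-3.141, -0.0, 2.048]
force: [0.6, 0.0, 0.8]
grip_width: 0.0599
tcp [ 0.4385 -0.1441  0.1573] rot [-3.1415e+00 -2.0000e-04  2.0447e+00] F [ 0.37 -0.16  0.09] w 0.06 t 2.7 q [-0.4   0.18  1.84  0.    1.12 -0.87]
tool shift mm [  8.6   2.2 132.3] spin 0.0057
```

View pics/c5.png

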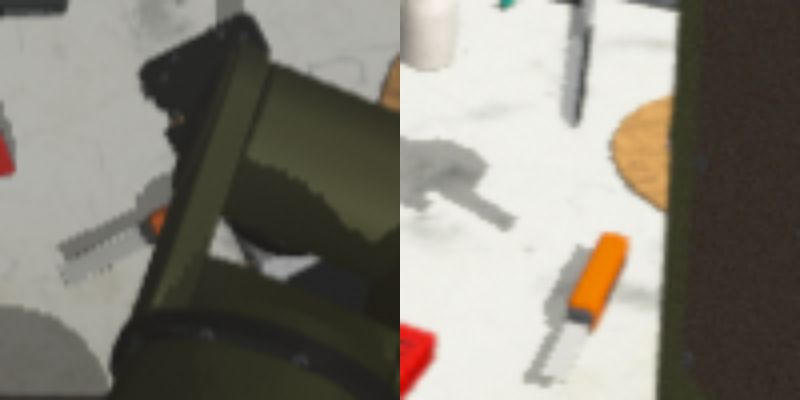

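The tool is unmoved below the gripper, with its blade tip at top pixel about (337,267). I'll descend and grip.

```bash
python3 -m creep '{"xyz":[[4,1,40],[4,1,40],[0,0,30],[0,0,15],[0,0,7]],"spin":[0,0,0,0,0]}' 50;python3 -m creep '{"xyz":[[0,0,0],[0,0,0],[0,0,0],[0,0,0],[0,0,0]],"spin":[0,0,0,0,0]}' 10 45
python3 - <<'E'
from h import *
go((.4365,-.1355,.025),2.039)
E
```

```text
time_s: 3.32
ee_pos: [0.4367, -0.1362, 0.0252]
eef_rot: [-3.141, -0.0, 2.047]
force: [-0.4, 0.9, 0.4]
grip_width: 0.05
time_s: 3.95
ee_pos: [0.437, -0.1363, 0.026]
eef_rot: [3.141, 0.001, 2.049]
force: [-1.3, 0.8, 7.3]
grip_width: 0.0216
tcp [ 0.437  -0.1363  0.026 ] rot [3.1409e+00 8.0000e-04 2.0487e+00] F [-1.31  0.82  7.31] w 0.0216 t 3.95 q [-0.38  0.39  1.94  0.    0.81 -0.86]
tool shift mm [ 0.9 -0.1  1. ] spin 0.0097
```

```bash
python3 -m creep '{"xyz":[[0,0,-15],[0,0,-30],[0,0,-40],[0,0,-20],[0,0,0]],"spin":[0,0,0,0,0]}'
python3 - <<'E'
from h import *
im=ctrl.camera("top")[:,:,::-1];cv2.imwrite("pics/top2.png",im)
im2=ctrl.camera("scene")[:,:,::-1];cv2.imwrite("pics/scene2.png",im2)
cv2.imwrite("pics/c6.png",np.hstack([cv2.resize(im[200:300,310:410],None,fx=4,fy=4),cv2.resize(im2[150:250,320:420],None,fx=4,fy=4)]))
go((.631,-.18,.11),1.605)
E
```

```text
time_s: 4.58
ee_pos: [0.4372, -0.1364, 0.1322]
eef_rot: [3.139, 0.002, 2.049]
force: [0.3, 1.2, -1.7]
grip_width: 0.0218
tcp [ 0.4363 -0.136   0.1301] rot [-3.1413e+00 -3.0000e-04  2.0488e+00] F [ 0.66 -0.46 -0.76] w 0.0219 t 4.675 q [-0.38  0.21  1.88 -0.    1.05 -0.86]
tool shift mm [-128.6  152.6   20.1] spin 0.4438
```

View pics/c6.png

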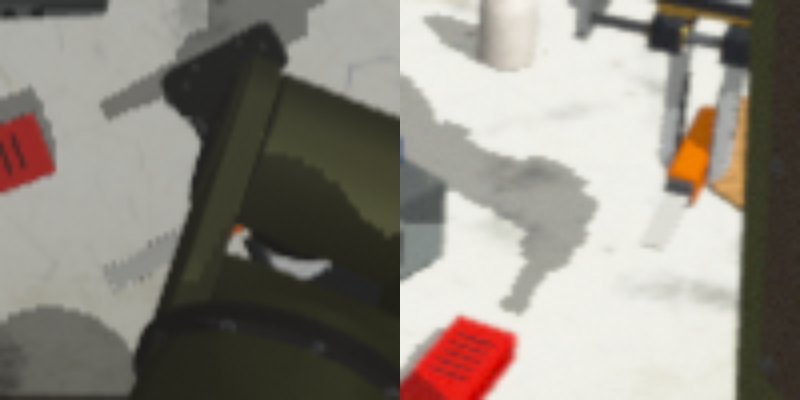

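```bash
python3 - <<'E'
from h import *
T=tri((382.4,210.9),(336.6,269.1));o=ctrl.get_obs();p=o["ee_pos"];y=o["eef_rot"][2];d=T-p
print(T,"ahead",d[0]*np.cos(y)+d[1]*np.sin(y),"side",d[0]*np.sin(y)-d[1]*np.cos(y),"dz",d[2])
for n,e in(("scene",(382.4,210.9)),("top",(336.6,269.1))):print(proj(n,T),e)
E
```

```text
[ 0.38834767 -0.04074716  0.11724941] ahead 0.10668285576117743 side 0.0012313341372047967 dz -0.012837955338116977
(np.float64(382.39612087228267), np.float64(210.89964588472225)) (382.4, 210.9)
(np.float64(336.60246005328963), np.float64(269.10298742136365)) (336.6, 269.1)
```

The tip triangulates to 107 mm ahead of the TCP and 12.8 mm below it. Expected was 108 and 13, so the tool is level and hasn't slipped.

```bash
python3 -m creep '{"xyz":[[0,0,0],[0,0,0],[0,0,0],[0,0,0]],"spin":[0.14,0.15,0.154,0]}';python3 -m creep '{"xyz":[[-8.5,39.5,0],[-8.5,39.5,0],[-8.5,39.5,0],[-8.5,39.5,0],[-8.5,39.5,0]],"spin":[0,0,0,0,0]}';python3 -m creep '{"xyz":[[0,0,0],[0,0,0]],"spin":[0,0]}'
python3 - <<'E'
from h import *
im=ctrl.camera("top")[:,:,::-1];cv2.imwrite("pics/top3.png",im)
im2=ctrl.camera("scene")[:,:,::-1];cv2.imwrite("pics/scene3.png",im2)
cv2.imwrite("pics/c7.png",np.hstack([cv2.resize(im[130:230,260:360],None,fx=4,fy=4),cv2.resize(im2[140:240,240:340],None,fx=4,fy=4)]))
go((.635,-.172,.087),1.605)
E
```

```text
time_s: 5.18
ee_pos: [0.4362, -0.136, 0.1295]
eef_rot: [-3.14, -0.001, 1.606]
force: [0.7, 0.3, -0.6]
grip_width: 0.022
time_s: 5.8
ee_pos: [0.6364, -0.172, 0.1294]
eef_rot: [-3.14, -0.0, 1.609]
force: [-0.4, -0.1, -0.3]
grip_width: 0.0218
time_s: 6.05
ee_pos: [0.6347, -0.1717, 0.1295]
eef_rot: [-3.14, -0.001, 1.607]
force: [0.4, 1.0, -0.7]
grip_width: 0.0218
tcp [ 0.6347 -0.1718  0.1304] rot [-3.1411e+00 -2.0000e-04  1.6060e+00] F [-0.46 -0.24 -1.44] w 0.0215 t 6.15 q [-0.32  0.62  1.28 -0.    1.23 -0.36]
tool shift mm [-0.2  0.3 43.4] spin 0.001
```

View pics/c7.png

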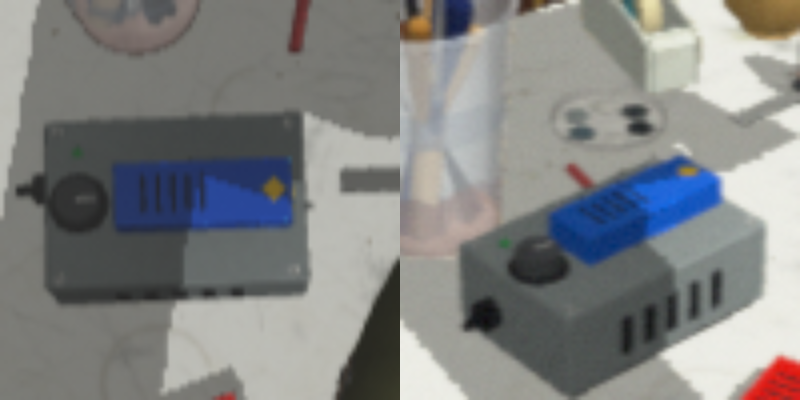

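```bash
python3 - <<'E'
from h import *
im=cv2.imread("pics/top3.png");hsv=cv2.cvtColor(im,cv2.COLOR_BGR2HSV)
b=im[:,:,0].astype(float)-im[:,:,2]  # blue minus red, for soft edges
# far long edge: subpixel 50% crossing per column
us,vs=[],[]
for u in range(291,330):
    col=b[160:182,u];thr=(col[:4].mean()+col[12:18].max())/2
    k=np.argmax(col>thr);v=160+k-(col[k]-thr)/(col[k]-col[k-1]);us.append(u);vs.append(v)
us=np.array(us);vs=np.array(vs);k=np.polyfit(us,vs,1);r=vs-np.polyval(k,us);k=np.polyfit(us[abs(r)<.4],vs[abs(r)<.4],1)
A=onz("top",291,np.polyval(k,291),.092);B=onz("top",330,np.polyval(k,330),.092);print("theta",np.arctan2(-(A-B)[0],(A-B)[1]),k,"x far",A,B)
E_=[]
for v in range(174,184):
    row=b[v];
    def cross(rng):
        seg=row[rng];thr=50;i=np.argmax(seg>thr);return rng[i]-(seg[i]-thr)/(seg[i]-seg[i-1])*(rng[1]-rng[0])
    l=cross(np.arange(280,300));rr=cross(np.arange(342,318,-1));E_.append((l,rr))
l,rr=np.median(E_,axis=0);print("ends",l,rr,b[178,280:345].astype(int))
print(onz("top",l,178.5,.092),onz("top",rr,178,.092))
E
```

```text
theta 0.017516298231872215 [-2.40355130e-02  1.77241345e+02] x far [0.65000363 0.07868513 0.092     ] [ 0.65184702 -0.02654226  0.092     ]
ends 288.6619047619048 332.16028097062576 [  0   0   1   0   0   0   2   4  29  61  61  61  62  62  57  27  45  62
  55  13  62  60  39  20  63  58  25  31  71 103  30  85 111 112 112 112
 112 113 112 111 113 112 110  95  95  78   6 -64 -81 -73  -5  54  43 -30
   5   3  -3  -6  -6  -6  -6  -6  -6  -6  -6]
[0.62719791 0.08471624 0.092     ] [ 0.62778165 -0.03214921  0.092     ]
```

```bash
python3 - <<'E'
from h import *
for f in("top0","top3"):
    im=cv2.imread(f"pics/{f}.png").astype(float)
    S=(im.max(2)-im.min(2))/im.max(2)
    def fit(rows):
        us=np.arange(291,331);vs=[]
        for u in us:
            c=S[rows,u];i=np.argmax(c>.45);vs.append(rows[i]-(c[i]-.45)/(c[i]-c[i-1])*(rows[1]-rows[0]))
        vs=np.array(vs);k=np.polyfit(us,vs,1)
        for _ in range(3):
            g=abs(vs-np.polyval(k,us))<.4;k=np.polyfit(us[g],vs[g],1)
        return k
    for rows,z in((np.arange(160,180),.092),(np.arange(198,180,-1),.081)):
        k=fit(rows);A=onz("top",288.5,np.polyval(k,288.5),z);B=onz("top",332.5,np.polyval(k,332.5),z)
        print(f,k.round(4),"theta",np.arctan2(-(A-B)[0],(A-B)[1]).round(4),A.round(4),B.round(4))
    e=[]
    for v in range(172,184):
        r=S[v];R=np.arange(342,325,-1);L=np.arange(280,300);o=[]
        for X in(L,R):
            i=np.argmax(r[X]>.45);o.append(X[i]-(r[X[i]]-.45)/(r[X[i]]-r[X[i-1]])*(X[1]-X[0]))
        e.append(o)
    l,rr=np.median(e,axis=0);print("ends",l,rr,onz("top",l,178.5,.092)[:2],onz("top",rr,178,.092)[:2])
E
```

```text
top0 [-2.860000e-02  1.785892e+02] theta 0.0223 [0.6498 0.0854 0.092 ] [ 0.6525 -0.0333  0.092 ]
top0 [-5.200000e-02  2.025526e+02] theta 0.0467 [0.6046 0.086  0.081 ] [ 0.6102 -0.0331  0.081 ]
ends 287.99131441667123 332.259571327648 [0.62721014 0.08652174] [ 0.62777984 -0.03241542]
top3 [-4.120000e-02  1.826272e+02] theta 0.0352 [0.6487 0.0854 0.092 ] [ 0.6529 -0.0333  0.092 ]
top3 [-1.150000e-02  1.901258e+02] theta 0.0054 [0.6067 0.086  0.081 ] [ 0.6074 -0.0331  0.081 ]
ends 288.31711211558047 332.206846656981 [0.6272042  0.08564454] [ 0.6277808  -0.03227406]
```

```bash
python3 -m creep '{"xyz":[[0,0,15],[0,0,15],[0,0,10],[0,0,3],[0,0,0]],"spin":[0,0,0,0,0]}'; python3 -m creep '{"xyz":[[5,0,0],[6,0,0],[6,0,0],[4,0,0],[0,0,0]],"spin":[0,0,0,0,0]}'
python3 - <<'E'
from h import *
im=ctrl.camera("top")[:,:,::-1];cv2.imwrite("pics/top4.png",im)
im2=ctrl.camera("scene")[:,:,::-1];cv2.imwrite("pics/scene4.png",im2)
cv2.imwrite("pics/c8.png",np.hstack([cv2.resize(im[130:230,300:400],None,fx=4,fy=4),cv2.resize(im2[120:220,290:390],None,fx=4,fy=4)]))
go((.635,-.172,.087),1.605)
E
```

```text
time_s: 6.78
ee_pos: [0.6355, -0.1719, 0.0874]
eef_rot: [-3.142, -0.0, 1.605]
force: [0.5, -0.1, -0.6]
grip_width: 0.0215
time_s: 7.4
ee_pos: [0.6348, -0.1506, 0.0876]
eef_rot: [3.141, 0.0, 1.605]
force: [-1.2, -1.1, -1.2]
grip_width: 0.0218
tcp [ 0.6348 -0.151   0.0875] rot [-3.1416  0.      1.6049] F [ 1.21 -0.31 -0.33] w 0.022 t 7.5 q [-0.29  0.66  1.33 -0.    1.15 -0.32]
tool shift mm [-21.   -0.5   0.5] spin -0.0001
```

View pics/c8.png

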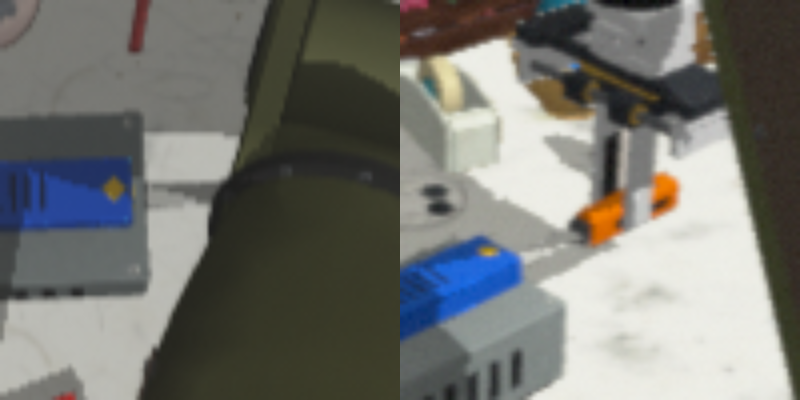

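The blade runs along crop row 193, level with the middle of the cover's end (158 to 228). Its tip is just over the box edge at crop column 147, as computed, so I'll insert it.

```bash
python3 -m creep '{"xyz":[[6,0,0],[6,0,0],[6,0,0],[6,0,0]],"spin":[0,0,0,0]}'; python3 -m creep '{"xyz":[[5,0,0],[4,0,0],[3,0,0],[0,0,0]],"spin":[0,0,0,0]}'
python3 - <<'E'
from h import *
go((.635,-.115,.087),1.605)
E
```

```text
time_s: 8.0
ee_pos: [0.6339, -0.1264, 0.0875]
eef_rot: [-3.142, -0.0, 1.605]
force: [0.6, 0.6, -0.3]
grip_width: 0.0218
time_s: 8.5
ee_pos: [0.6335, -0.1148, 0.0874]
eef_rot: [-3.142, -0.0, 1.605]
force: [-0.3, 0.1, -0.9]
grip_width: 0.0212
tcp [ 0.6335 -0.1148  0.0874] rot [-3.1415 -0.      1.6049] F [-0.28  0.06 -0.9 ] w 0.0212 t 8.5 q [-0.24  0.64  1.36  0.    1.14 -0.27]
tool shift mm [-0.2  1.5  0.4] spin -0.0001
```

```bash
python3 -m creep '{"xyz":[[0,0,2],[0,0,3],[0,0,3],[0,0,3],[0,0,0]],"spin":[0,0,0,0,0]}' - 18; python3 -m creep '{"xyz":[[0,0,3],[0,0,3],[0,0,0]],"spin":[0,0,0]}'
python3 - <<'E'
from h import *
im=ctrl.camera("top")[:,:,::-1];cv2.imwrite("pics/top5.png",im)
im2=ctrl.camera("scene")[:,:,::-1];cv2.imwrite("pics/scene5.png",im2)
cv2.imwrite("pics/c9.png",np.hstack([cv2.resize(im[140:220,280:360],None,fx=5,fy=5),cv2.resize(im2[160:240,270:350],None,fx=5,fy=5)]))
go((.635,-.115,.060),1.605)
E
```

```text
time_s: 9.12
ee_pos: [0.6335, -0.115, 0.0762]
eef_rot: [-3.141, -0.0, 1.605]
force: [0.3, -1.3, -0.8]
grip_width: 0.0218
time_s: 9.5
ee_pos: [0.6336, -0.1148, 0.0704]
eef_rot: [3.142, -0.0, 1.605]
force: [-0.2, 0.6, 3.2]
grip_width: 0.022
tcp [ 0.6336 -0.1148  0.0705] rot [ 3.1415e+00 -1.0000e-04  1.6049e+00] F [-0.18  0.41  1.91] w 0.0219 t 9.6 q [-0.24  0.66  1.37  0.    1.11 -0.27]
tool shift mm [-0.3  1.4 10.5] spin -0.0001
```

View pics/c9.png

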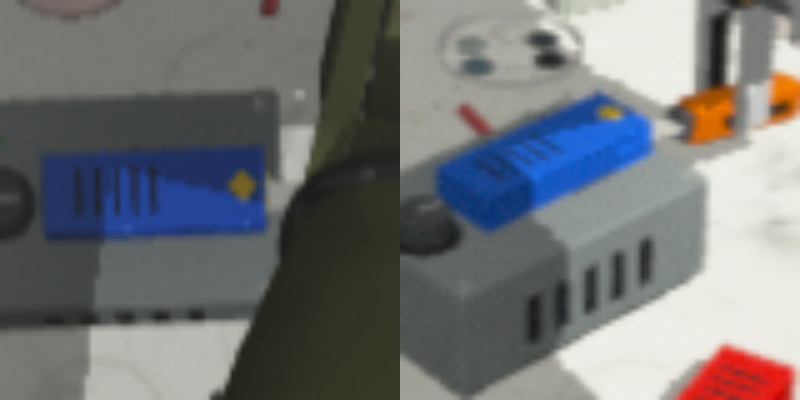

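The tool now pivots over the edge (handle visibly tipped) with about 2 to 3 N on the wrist, and the cover isn't clearly up yet. I'll keep levering.

```bash
python3 -m creep '{"xyz":[[0,0,3],[0,0,3],[0,0,0]],"spin":[0,0,0]}'; python3 -m creep '{"xyz":[[0,0,2],[0,0,2],[0,0,1],[0,0,0]],"spin":[0,0,0,0]}'
python3 - <<'E'
from h import *
im=ctrl.camera("top")[:,:,::-1];cv2.imwrite("pics/top6.png",im)
im2=ctrl.camera("scene")[:,:,::-1];cv2.imwrite("pics/scene6.png",im2)
cv2.imwrite("pics/c10.png",np.hstack([cv2.resize(im[140:220,280:360],None,fx=5,fy=5),cv2.resize(im2[160:240,270:350],None,fx=5,fy=5)]))
go((.635,-.115,.060),1.605)
E
```

```text
time_s: 9.98
ee_pos: [0.6336, -0.1147, 0.0644]
eef_rot: [3.142, -0.0, 1.605]
force: [0.1, 2.7, 3.0]
grip_width: 0.0217
time_s: 10.48
ee_pos: [0.6335, -0.115, 0.0594]
eef_rot: [-3.142, 0.0, 1.605]
force: [0.6, 3.0, 4.0]
grip_width: 0.0219
tcp [ 0.6335 -0.1151  0.0594] rot [-3.1415e+00  1.0000e-04  1.6047e+00] F [-0.12  2.57  3.09] w 0.022 t 10.575 q [-0.24  0.68  1.38 -0.    1.09 -0.27]
tool shift mm [ 0.   1.5 -0.6] spin -0.0003
```

View pics/c10.png

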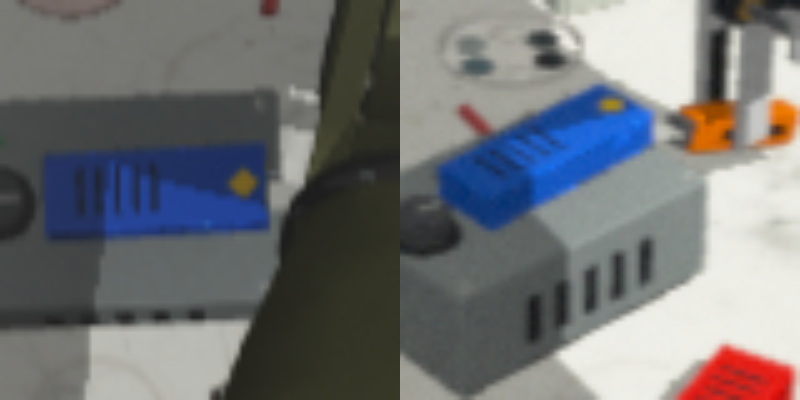

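The yellow mark has risen about 9 crop pixels, roughly 4 to 5 mm, so the cover is lifting. A little further.

```bash
python3 -m creep '{"xyz":[[0,0,2],[0,0,2],[0,0,0]],"spin":[0,0,0]}'; python3 -m creep '{"xyz":[[0,0,2],[0,0,2],[0,0,0]],"spin":[0,0,0]}'
python3 - <<'E'
from h import *
im=ctrl.camera("top")[:,:,::-1];cv2.imwrite("pics/top7.png",im)
im2=ctrl.camera("scene")[:,:,::-1];cv2.imwrite("pics/scene7.png",im2)
cv2.imwrite("pics/c11.png",np.hstack([cv2.resize(im[140:220,280:360],None,fx=5,fy=5),cv2.resize(im2[160:240,270:350],None,fx=5,fy=5)]))
go((.635,-.115,.060),1.605)
E
```

```text
time_s: 10.95
ee_pos: [0.6334, -0.1151, 0.0551]
eef_rot: [-3.141, 0.0, 1.605]
force: [0.4, 0.3, 1.4]
grip_width: 0.0219
time_s: 11.32
ee_pos: [0.6334, -0.1151, 0.0512]
eef_rot: [-3.141, 0.0, 1.605]
force: [-0.1, -0.3, 1.4]
grip_width: 0.022
tcp [ 0.6334 -0.115   0.0513] rot [-3.1413e+00  1.0000e-04  1.6048e+00] F [ 0.14 -0.45 -0.01] w 0.0219 t 11.425 q [-0.24  0.69  1.38 -0.    1.07 -0.27]
tool shift mm [-0.   1.6 -8.7] spin -0.0002
```

View pics/c11.png

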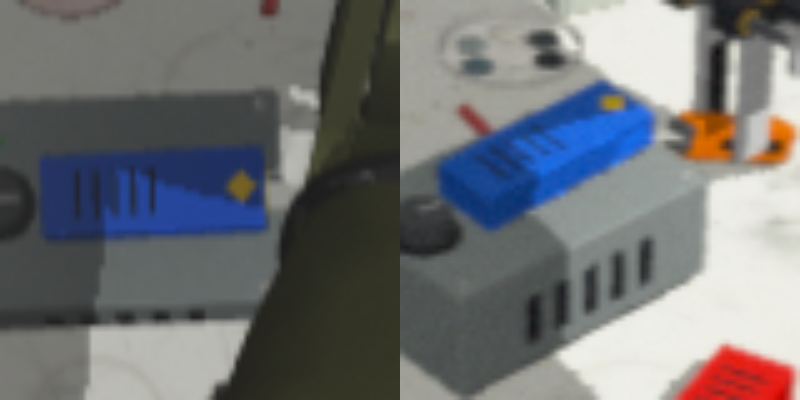

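The wrist force fell from 4 N to about 0 between z 0.059 and 0.055 and the cover stays tilted, so it has sprung. The handle's rear end must be close to the bench, so I'll pull the blade straight back without descending.

```bash
python3 -m creep '{"xyz":[[-3,0,0],[-5,0,0],[-6,0,0],[-6,0,0],[-6,0,0]],"spin":[0,0,0,0,0]}'; python3 -m creep '{"xyz":[[-7,0,0],[-8,0,0],[-10,0,0],[-10,0,0],[0,0,0]],"spin":[0,0,0,0,0]}'
python3 - <<'E'
from h import *
im=ctrl.camera("top")[:,:,::-1];cv2.imwrite("pics/top8.png",im)
im2=ctrl.camera("scene")[:,:,::-1];cv2.imwrite("pics/scene8.png",im2)
cv2.imwrite("pics/c12.png",np.hstack([cv2.resize(im[140:220,280:360],None,fx=5,fy=5),cv2.resize(im2[150:230,280:360],None,fx=5,fy=5)]))
go((.635,-.115,.060),1.605)
E
```

```text
time_s: 12.05
ee_pos: [0.6344, -0.1415, 0.0514]
eef_rot: [-3.142, 0.0, 1.605]
force: [-0.4, 0.9, -1.0]
grip_width: 0.022
time_s: 12.68
ee_pos: [0.6355, -0.1768, 0.0514]
eef_rot: [-3.142, 0.0, 1.604]
force: [0.8, 0.3, -0.3]
grip_width: 0.022
tcp [ 0.6356 -0.1759  0.0514] rot [-3.1414e+00 -1.0000e-04  1.6046e+00] F [ 0.15 -0.22 -0.79] w 0.0217 t 12.775 q [-0.33  0.72  1.33  0.    1.1  -0.36]
tool shift mm [60.9  1.5 -8.6] spin -0.0004
```

View pics/c12.png

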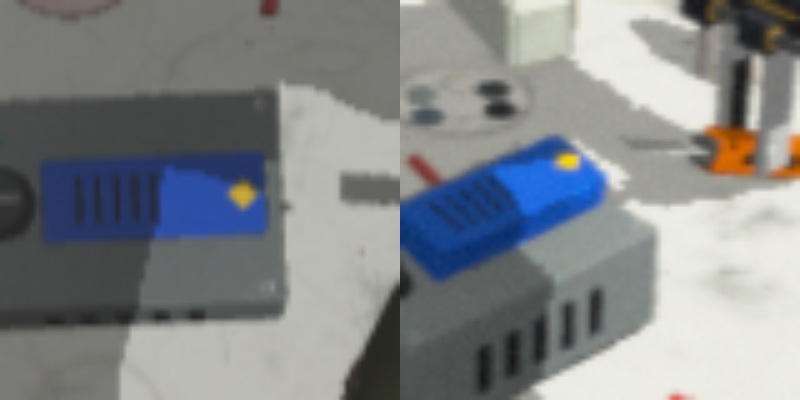

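```bash
python3 - <<'E'
from h import *
for i in(0,3,4,5,6,7,8):
    r={}
    for n,(a,b,c,d) in(("top",(165,190,315,345)),("scene",(170,195,295,330))):
        im=cv2.imread(f"pics/{n}{i}.png");h=cv2.cvtColor(im,cv2.COLOR_BGR2HSV)[a:b,c:d]
        m=cv2.inRange(h,(15,120,60),(35,255,255));ys,xs=np.nonzero(m);r[n]=(xs.mean()+c,ys.mean()+a,len(xs))
    T=tri(r["scene"][:2],r["top"][:2]);print(i,np.round(r["scene"],1),np.round(r["top"],1),T.round(4),onz("top",*r["top"][:2],.092).round(4))
a=cv2.imread("pics/top7.png")[150:210,265:345];b=cv2.imread("pics/top8.png")[150:210,265:345]
c=cv2.imread("pics/scene0.png")[160:240,240:340];d=cv2.imread("pics/scene8.png")[160:240,240:340]
cv2.imwrite("pics/c13.png",np.vstack([np.hstack([cv2.resize(a,(400,300),interpolation=2),cv2.resize(b,(400,300),interpolation=2)]),np.hstack([cv2.resize(c,(400,300),interpolation=2),cv2.resize(d,(400,300),interpolation=2)])]))
E
```

```text
0 [311.7 182.4   7. ] [328. 177.  13.] [ 0.6316 -0.0202  0.0915] [ 0.6306 -0.021   0.092 ]
3 [311.5 182.    4. ] [328. 177.  13.] [ 0.6316 -0.0199  0.093 ] [ 0.6306 -0.021   0.092 ]
4 [311.5 182.3   6. ] [328.1 176.9  14. ] [ 0.6322 -0.0203  0.0915] [ 0.631  -0.0212  0.092 ]
5 [323.3 182.3  13. ] [328.  176.5  16. ] [ 0.6187 -0.0308  0.0984] [ 0.632 -0.021  0.092]
6 [320.9 183.1  13. ] [328.2 176.2  15. ] [ 0.623  -0.0296  0.0935] [ 0.6328 -0.0216  0.092 ]
7 [320.7 183.3  15. ] [327.8 176.8  15. ] [ 0.6217 -0.0282  0.0937] [ 0.6312 -0.0205  0.092 ]
8 [313.  181.5   6. ] [328.2 178.2  15. ] [ 0.627  -0.0208  0.0966] [ 0.6273 -0.0215  0.092 ]
```

View pics/c13.png

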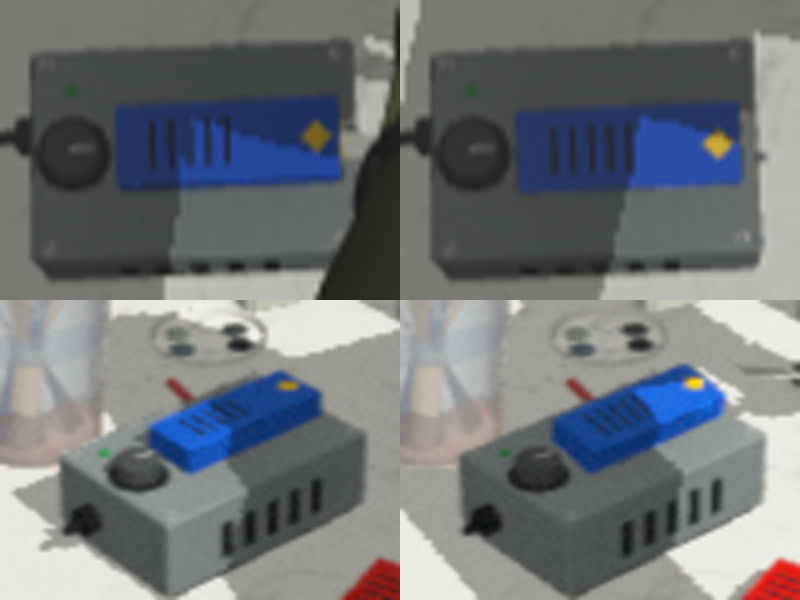

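The tool is clear. The cover is off its catches: its mark is 5 to 6 mm up, and the cover has shifted about 4 mm towards -x. Next I'll lay the tool down here by lowering it, letting the handle level itself on the bench.

```bash
python3 -m creep '{"xyz":[[-8,0,0],[-4,0,4],[0,0,5],[0,0,5],[0,0,5]],"spin":[0,0,0,0,0]}' - 10; python3 -m creep '{"xyz":[[0,0,3],[0,0,2],[0,0,0]],"spin":[0,0,0]}'
python3 - <<'E'
from h import *
im=ctrl.camera("top")[:,:,::-1];cv2.imwrite("pics/top9.png",im)
im2=ctrl.camera("scene")[:,:,::-1];cv2.imwrite("pics/scene9.png",im2)
cv2.imwrite("pics/c14.png",cv2.resize(im2[140:240,290:390],None,fx=5,fy=5,interpolation=2))
go((.635,-.188,.026),1.605)
E
```

```text
time_s: 13.4
ee_pos: [0.6361, -0.1876, 0.0322]
eef_rot: [3.141, -0.0, 1.605]
force: [-0.6, 3.0, 3.7]
grip_width: 0.022
time_s: 13.78
ee_pos: [0.6359, -0.188, 0.0271]
eef_rot: [-3.141, 0.0, 1.605]
force: [0.2, 0.6, -1.0]
grip_width: 0.0224
tcp [ 0.6358 -0.1881  0.0272] rot [-3.1411e+00  1.0000e-04  1.6047e+00] F [-0.04  0.19 -0.74] w 0.0218 t 13.875 q [-0.34  0.76  1.32 -0.    1.06 -0.38]
tool shift mm [ 0.1 -0.8  1.2] spin -0.0003
```

View pics/c14.png

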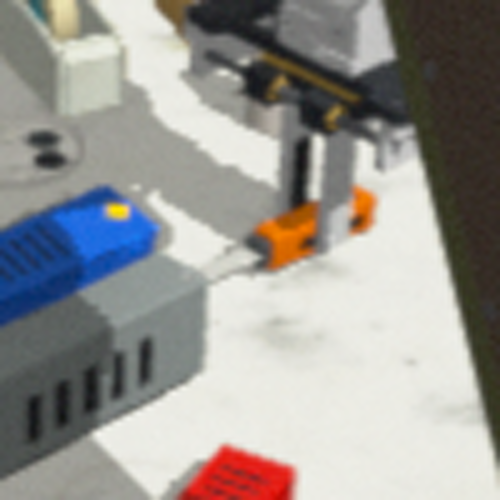

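```bash
python3 -m creep '{"xyz":[[0,0,1],[0,0,0],[0,0,0],[0,0,0]],"spin":[0,0,0,0]}' 50; python3 -m creep '{"xyz":[[0,0,-20],[0,0,-40],[0,0,-50],[0,0,-40],[0,0,0]],"spin":[0,0,0,0,0]}'
python3 - <<'E'
from h import *
im=ctrl.camera("top")[:,:,::-1];cv2.imwrite("pics/top10.png",im)
im2=ctrl.camera("scene")[:,:,::-1];cv2.imwrite("pics/scene10.png",im2)
cv2.imwrite("pics/c15.png",np.hstack([cv2.resize(im[150:230,270:350],None,fx=5,fy=5,interpolation=2),cv2.resize(im2[150:230,310:390],None,fx=5,fy=5,interpolation=2)]))
im=cv2.imread("pics/top8.png")
f=lambda u,v,z:onz("top",265+(u-400+.5)/5-.5,150+(v+.5)/5-.5,z).round(4)
print([f(*a) for a in((517,112,.092),(742,103,.099),(742,187,.098),(518,193,.081))])
go((.627,.026,.13),1.605)
E
```

```text
time_s: 14.38
ee_pos: [0.636, -0.1879, 0.0265]
eef_rot: [3.142, 0.0, 1.605]
force: [0.4, -0.2, -0.1]
grip_width: 0.0497
time_s: 15.0
ee_pos: [0.6372, -0.1883, 0.1818]
eef_rot: [3.135, 0.003, 1.605]
force: [0.7, 0.0, 0.5]
grip_width: 0.05
[array([0.6452, 0.0867, 0.092 ]), array([ 0.6475, -0.0345,  0.099 ]), array([ 0.6019, -0.0341,  0.098 ]), array([0.6029, 0.0868, 0.081 ])]
tcp [ 0.6359 -0.1878  0.1772] rot [3.1408e+00 3.0000e-04 1.6049e+00] F [-0.94 -0.17 -0.  ] w 0.0499 t 15.1 q [-0.34  0.59  1.22 -0.    1.33 -0.38]
tool shift mm [214.   -1.7  47.2] spin -0.0001
```

View pics/c15.png

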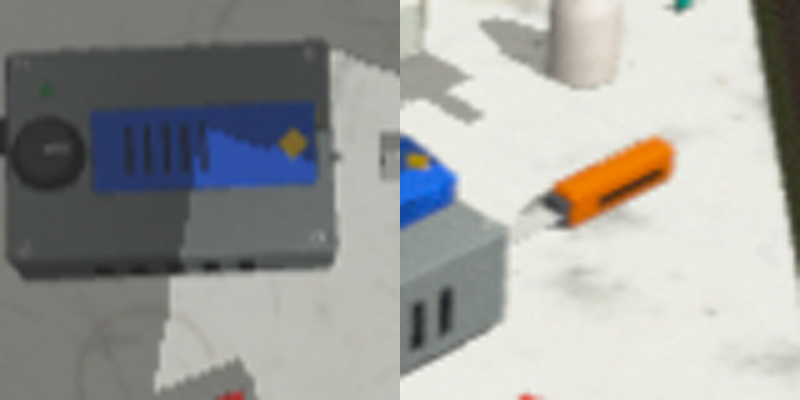

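The tool lies flat on the bench, with its handle level in the right crop. The cover stays tilted, centred near (0.6245, 0.026), so I'll go over it with the gripper wide enough.

```bash
python3 -m creep '{"xyz":[[42,-1,0],[43,-1,0],[43,-1,5],[43,-1,10],[43,0,10]],"spin":[0,0,0,0,0.015]}' 72 20; python3 -m creep '{"xyz":[[0,0,15],[0,0,0]],"spin":[0,0]}'
python3 - <<'E'
from h import *
im=ctrl.camera("top")[:,:,::-1];cv2.imwrite("pics/top11.png",im)
im2=ctrl.camera("scene")[:,:,::-1];cv2.imwrite("pics/scene11.png",im2)
cv2.imwrite("pics/c16.png",np.hstack([cv2.resize(im[140:220,270:350],None,fx=5,fy=5,interpolation=2),cv2.resize(im2[140:220,260:340],None,fx=5,fy=5,interpolation=2)]))
go((.6245,.026,.096),1.59)
E
```

```text
time_s: 15.72
ee_pos: [0.624, 0.0272, 0.1502]
eef_rot: [-3.14, -0.0, 1.589]
force: [1.2, 0.6, -0.7]
grip_width: 0.0722
time_s: 15.98
ee_pos: [0.6239, 0.0253, 0.1346]
eef_rot: [-3.138, 0.0, 1.59]
force: [0.1, 0.1, 0.2]
grip_width: 0.0719
tcp [0.6248 0.0247 0.1363] rot [-3.1411e+00  1.0000e-04  1.5887e+00] F [-0.52 -0.86  0.72] w 0.072 t 16.075 q [-0.02  0.55  1.39 -0.    1.21 -0.04]
tool shift mm [ 1.3 -0.2 40.3] spin -0.0013
```

View pics/c16.png

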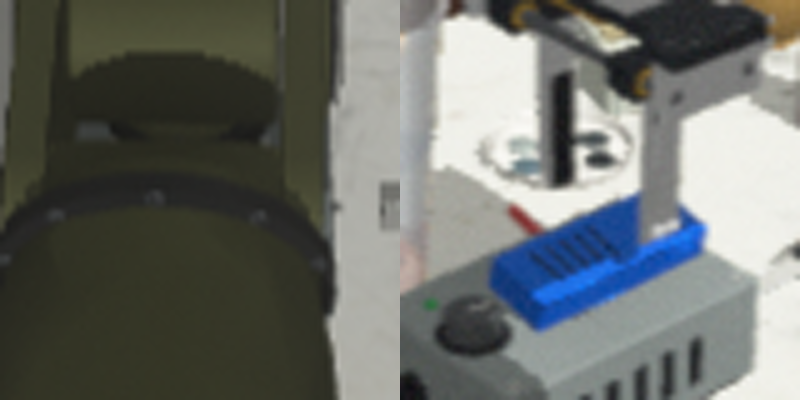

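The jaws straddle the cover, with one finger in front of its near long side and one behind. I'll descend to z 0.096, which leaves the fingertips 4 mm above the box top, and pinch gently.

```bash
python3 -m creep '{"xyz":[[0,0,15],[0,0,15],[0,0,7],[0,0,3],[0,0,0]],"spin":[0,0,0,0,0]}'; python3 -m creep '{"xyz":[[0,0,0],[0,0,0],[0,0,0],[0,0,0]],"spin":[0,0,0,0]}' 30 20
python3 -m creep '{"xyz":[[0,0,-3],[0,0,-8],[0,0,-15],[0,0,-20],[0,0,0]],"spin":[0,0,0,0,0]}'
python3 - <<'E'
from h import *
im2=ctrl.camera("scene")[:,:,::-1];cv2.imwrite("pics/scene12.png",im2)
cv2.imwrite("pics/c17.png",cv2.resize(im2[120:220,250:350],None,fx=5,fy=5,interpolation=2))
go((.6245,.026,.2),1.59)
E
```

```text
time_s: 16.7
ee_pos: [0.6248, 0.0258, 0.0964]
eef_rot: [3.142, 0.0, 1.59]
force: [0.3, 0.4, -0.4]
grip_width: 0.0724
time_s: 17.2
ee_pos: [0.6254, 0.0259, 0.0971]
eef_rot: [3.14, -0.0, 1.59]
force: [3.9, 1.1, 3.5]
grip_width: 0.0468
time_s: 17.82
ee_pos: [0.6254, 0.0258, 0.1446]
eef_rot: [3.138, 0.0, 1.59]
force: [-0.4, 0.1, 0.3]
grip_width: 0.0464
tcp [0.6249 0.0258 0.1432] rot [3.1404e+00 1.0000e-04 1.5898e+00] F [-0.26  0.02 -1.24] w 0.0464 t 17.875 q [-0.02  0.54  1.38 -0.    1.22 -0.04]
tool shift mm [  0.2  -0.4 -56.8] spin -0.0002
```

View pics/c17.png

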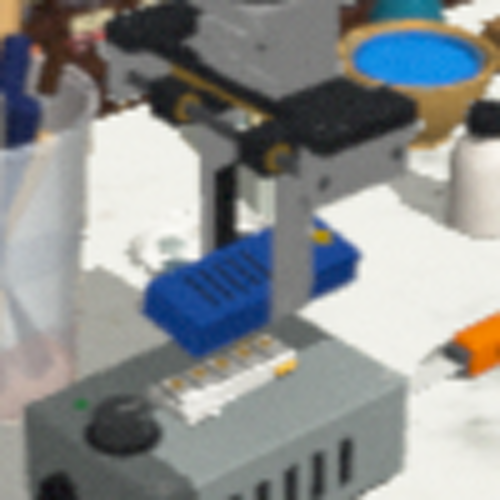

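The cover is free and held between the jaws, and the white terminal strip now shows on the controller. The jaws read 46.4 mm against a width of 44 mm, so the cover may be slightly rolled. I'll carry it to the mat.

```bash
python3 -m creep '{"xyz":[[-30,-11,-10],[-40,-15,0],[-45,-18,0],[-45,-18,0],[-45,-18,0]],"spin":[0,0,0,0,0]}'; python3 -m creep '{"xyz":[[-45,-18,0],[-45,-18,0],[-45,-18,0],[-40,-15,0],[-16,-4,0]],"spin":[0,0,0,0,0]}';python3 -m creep '{"xyz":[[0,0,20],[0,0,20],[0,0,0]],"spin":[0,0,0]}'
python3 - <<'E'
from h import *
im=ctrl.camera("top")[:,:,::-1];cv2.imwrite("pics/top13.png",im)
im2=ctrl.camera("scene")[:,:,::-1];cv2.imwrite("pics/scene13.png",im2)
cv2.imwrite("pics/c18.png",np.hstack([cv2.resize(im[180:300,390:510],None,fx=3.3,fy=3.3,interpolation=2),cv2.resize(im2[110:230,340:460],None,fx=3.3,fy=3.3,interpolation=2)]))
go((.4795,-.373,.034),1.59)
E
```

```text
time_s: 18.5
ee_pos: [0.5476, -0.1819, 0.1517]
eef_rot: [-3.141, -0.0, 1.59]
force: [0.6, 0.0, -1.1]
grip_width: 0.0467
time_s: 19.12
ee_pos: [0.4781, -0.3746, 0.1516]
eef_rot: [-3.141, -0.001, 1.588]
force: [0.5, 0.4, -1.1]
grip_width: 0.0468
time_s: 19.5
ee_pos: [0.479, -0.3718, 0.1107]
eef_rot: [-3.139, -0.002, 1.59]
force: [0.6, -0.1, -0.7]
grip_width: 0.0468
tcp [ 0.4797 -0.3726  0.1129] rot [ 3.1415 -0.      1.5904] F [-0.12  0.59 -0.22] w 0.0465 t 19.6 q [-0.72  0.54  1.47  0.    1.14 -0.74]
tool shift mm [-0.4 -0.2 78.9] spin 0.0004
```

View pics/c18.png

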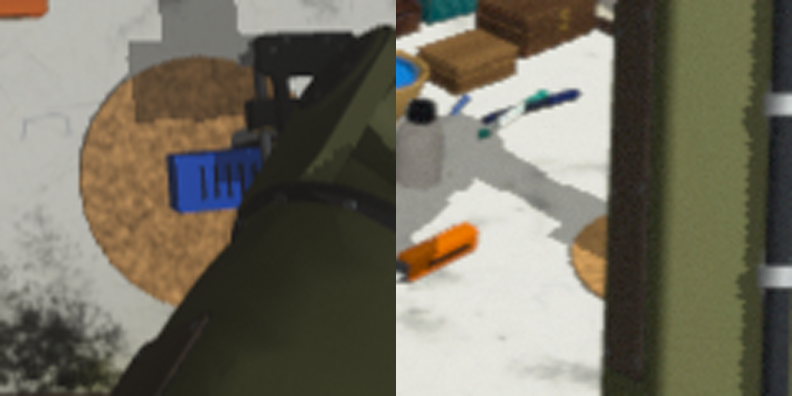

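The cover hangs over the mat's middle, at crop (215,180) against a mat centre of about (205,185). The scene view of it is blocked by the arm. I'll lower it slowly, watching the contact force.

```bash
python3 -m creep '{"xyz":[[0,0,25],[0,0,25],[0,0,14],[0,0,6],[0,0,3]],"spin":[0,0,0,0,0]}'; python3 -m creep '{"xyz":[[0,0,3],[0,0,2],[0,0,0]],"spin":[0,0,0]}'
```

```text
time_s: 20.23
ee_pos: [0.4796, -0.3732, 0.04]
eef_rot: [3.141, 0.001, 1.59]
force: [-0.5, 0.3, -0.8]
grip_width: 0.0468
time_s: 20.6
ee_pos: [0.4793, -0.373, 0.0345]
eef_rot: [3.141, 0.0, 1.59]
force: [0.8, -0.1, -1.2]
grip_width: 0.0465
```

```bash
python3 -m creep '{"xyz":[[0,0,2],[0,0,2],[0,0,0]],"spin":[0,0,0]}'; python3 -m creep '{"xyz":[[0,0,0],[0,0,0],[0,0,0]],"spin":[0,0,0]}' 66; python3 -m creep '{"xyz":[[0,0,0],[0,0,-20],[0,0,-40],[0,0,-50],[0,0,0]],"spin":[0,0,0,0,0]}';  python3 -m creep '{"xyz":[[50,0,-30],[50,0,0],[50,0,0],[50,0,0],[50,0,0]],"spin":[0,0,0,0,0]}'
python3 - <<'E'
from h import *
im=ctrl.camera("top")[:,:,::-1];cv2.imwrite("pics/top14.png",im)
im2=ctrl.camera("scene")[:,:,::-1];cv2.imwrite("pics/scene14.png",im2)
cv2.imwrite("pics/c19.png",np.hstack([cv2.resize(im[130:290,340:500],(400,400),interpolation=2),cv2.resize(im2[110:270,310:470],(400,400),interpolation=2)]))
go((.48,-.1,.2),1.59)
E
```

```text
time_s: 20.98
ee_pos: [0.4796, -0.3733, 0.0309]
eef_rot: [3.141, 0.001, 1.59]
force: [0.7, -0.1, 4.1]
grip_width: 0.0465
time_s: 21.35
ee_pos: [0.4792, -0.3729, 0.0303]
eef_rot: [-3.141, -0.0, 1.59]
force: [0.3, 1.0, 0.4]
grip_width: 0.0657
time_s: 21.98
ee_pos: [0.4807, -0.3742, 0.146]
eef_rot: [3.136, 0.006, 1.59]
force: [0.3, 0.6, -0.9]
grip_width: 0.0657
time_s: 22.6
ee_pos: [0.4741, -0.1214, 0.1708]
eef_rot: [3.141, 0.0, 1.59]
force: [-0.1, 0.2, 0.5]
grip_width: 0.0663
tcp [ 0.4742 -0.1196  0.1708] rot [-3.1415e+00 -5.0000e-04  1.5933e+00] F [-0.43 -0.81 -0.65] w 0.0662 t 22.7 q [-0.32  0.22  1.76  0.    1.16 -0.34]
tool shift mm [ 19.5   6.3 -29.2] spin 0.0033
```

View pics/c19.png

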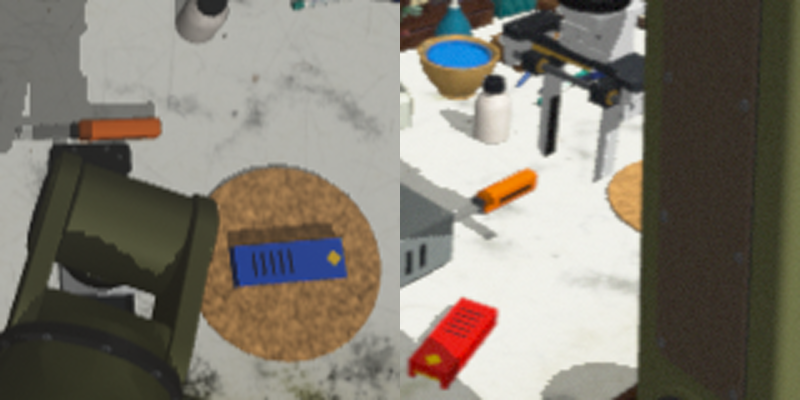

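The cover lies right side up near the mat's middle, with its slots and mark visible at crop (290,262). The tool is flat at crop (118,128) and the ink bottle stands at crop (203,15). I'll move the arm aside and check for flatness.

```bash
python3 -m creep '{"xyz":[[45,0,-20],[50,0,-10],[50,0,0],[50,0,0],[50,0,0]],"spin":[0,0,0,0,0]}'
python3 - <<'E'
from h import *
im=ctrl.camera("top")[:,:,::-1];cv2.imwrite("pics/top15.png",im)
im2=ctrl.camera("scene")[:,:,::-1];cv2.imwrite("pics/scene15.png",im2)
m=mask(im,"blue");m[:200]=0;m[:,:400]=0;m[280:]=0;m[:,500:]=0
ys,xs=np.nonzero(m);r=cv2.minAreaRect(np.c_[xs,ys].astype(np.float32));print(r,onz("top",*r[0],.02))
P=[onz("top",*p,.027) for p in cv2.boxPoints(r)];print(np.linalg.norm(P[0]-P[1]),np.linalg.norm(P[1]-P[2]))
print("t",ctrl.get_obs()["time_s"])
cv2.imwrite("pics/c20.png",np.hstack([cv2.resize(im[200:280,410:490],(400,400),interpolation=2),cv2.resize(im2[110:230,330:450],(400,400),interpolation=2)]))
E
```

```text
time_s: 23.32
ee_pos: [0.4698, 0.123, 0.2008]
eef_rot: [3.141, 0.0, 1.589]
force: [0.2, -1.0, 0.3]
grip_width: 0.0663
((455.68994140625, 234.1248016357422), (15.510446548461914, 43.70038986206055), 85.42607879638672) [ 0.48199184 -0.37572721  0.02      ]
0.12115320799234858 0.04268713471757564
t 23.425
```

View pics/c20.png

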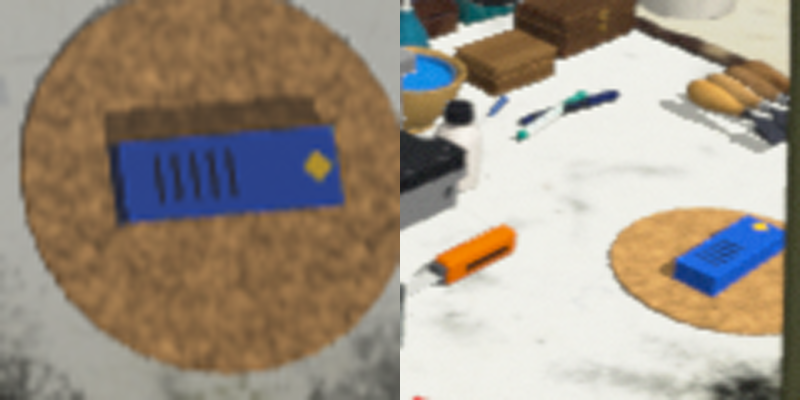

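```bash
python3 - <<'E'
from h import *
g=lambda us,vs,ut,vt:tri((330+(us-400+.5)*.3-.5,110+(vs+.5)*.3-.5),(410+(ut+.5)/5-.5,200+(vt+.5)/5-.5)).round(4)
print("mark",g(762,227,318,165),"near-left top corner",g(714,275,121,222),"far-left top",g(676,259,118,145))
o=ctrl.get_obs();print(o["time_s"],o["force"].round(1))
E
```

```text
mark [ 0.4857 -0.4222  0.0255] near-left top corner [ 0.4548 -0.3098  0.0315] far-left top [ 0.4981 -0.3115  0.0267]
23.425 [0.4 0.  0.8]
```

```bash
python3 -m creep '{"xyz":[[0,0,0],[0,0,0]],"spin":[0,0]}'; python3 - <<'E'
from station import ctrl
print(ctrl.hand_in())
E
```

```text
time_s: 23.68
ee_pos: [0.4701, 0.1208, 0.2005]
eef_rot: [-3.142, 0.0, 1.588]
force: [-0.5, 0.4, -1.2]
grip_width: 0.0664
the job is handed in; nothing more can be done
None
```

I pried the blue cover off with the orange tool, laid the tool flat on the bench, set the cover on the cork mat, and handed the job in at about 23.7 s. No verdict was reported.

- **Prying:** I inserted the blade about 25 mm into the notch and levered it over the edge of the box. The wrist force rose to about 4 N, then dropped to near zero as the cover sprang loose. It stayed tilted, and no finger touched it until after that.
- **Cover:** the last pictures show it right side up on the mat, about 4 mm from the mat's middle. Its outline measured 121 x 43 mm, against the stated 120 x 44 mm.
- **Tool and ink bottle:** the tool lies level on the bench beside the controller, and the ink bottle is standing. The arm is clear of everything.

Three checks were off or rough:
- **Tilt after springing:** I estimated about 0.05 rad, slightly below the stated 0.06 to 0.1. The cover had also shifted about 4 mm sideways.
- **Jaw opening:** while holding the cover it read 46.5 mm instead of 44 mm, so the cover was probably slightly rolled in the grip.
- **Cover height on the mat:** three points on its top came out at 25.5, 26.7 and 31.5 mm, where 27 mm is right. I took the 31.5 mm as pixel error, because both views show the cover lying flat.

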